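Hang a second gap gauge on an occupied hook and press both home

ROBOT

A 6-joint arm with a two-finger parallel gripper is mounted at the origin on a cart in front of the work surface, level with it; the furniture and walls round the work are solid. World frame = base frame: x ahead of the robot, y to its left, z up, the work surface at z = 0. Lengths are in m, angles in rad, forces in N, time in s.
With the tool pointing down it reaches from about 0.3 to 0.875 m from the base axis. Payload 6.4 kg.
Tool frame: the origin (TCP) lies at the very end of the fingers, on their centre line; the grasp point (between the pads) lies grip_depth behind it (grip_depth is the distance from the TCP to the grasp point, in m); z points along the fingers, y is the line along which they close (so a half turn about z gives the same grasp; the last joint's range is limited). The gripper opens to 88 mm and grips with 3 to 60 N. Pads are 18 mm wide; open, the fingers measure 123 mm over their backs; the gripper's body (75 mm by 187 mm) begins 45 mm behind the grasp point.
Start: joints at [-1.464, 0.181, 1.607, -0, 1.354, -0.206], TCP at [0.177, -0.547, 0.239] pointing down, gripper open.
Joint ranges: [-2.99, 2.99], [-0.89, 2.07], [0.3, 2.58], [-1.14, 4.28], [0, 2.63], [-3.12, 3.12]. Speed limits (rad/s): [2.57, 2.57, 3.01, 3.14, 3.14, 3.14].

INTERFACE

Orientations are given as a rotation vector (axis times angle).
In Python, from rig import * gives the robot as it stands.
- The arm moves only by the tool move_arm, never from a script. Its argument "rows" is one flat list of numbers, 7 for each row, row after row: the finger opening in m, from 0 to 0.0881, then the shift along the tool's x, y, z in m, then the turn, a rotation vector about the tool's x, y, z in rad. In form: [hand, dx, dy, dz, rx, ry, rz, hand, dx, dy, dz, rx, ry, rz, ...]. A call has 1 to 12 rows; each row shifts and turns the commanded pose from where the row before left it, along the tool's axes as they then stand; what a row does not reach is not made up. A row lasts 1/12 s, in which the tool goes at most 41.7 mm and 7.16 degrees, less where a joint would pass 70% of its speed; a pose out of reach is approached as far as the arm can. A call is refused whole if a number of a shift passes 0.0417 or a number of a turn 0.125, either way. A call with a gripper value outside its range is refused whole. The fingers move at their own pace and stop on an object; the grip force is fixed at half the most. Time passes only in rows, so rows that do not move let the fingers close. It gives the time, the measured TCP pose, the force, the opening and the grip force at its end, in the units of the state.
- read_state(): the state, without advancing time (a new reading comes with each control period).
- read_camera(name): name is "scene" or "top" or "wrist"; returns the picture (420x560x3 uint8, red, green, blue); there is no depth.
- calibration(name): a dict with "K" (3x3 intrinsics, pixels), "k1" (the pictures are not rectified: a ray, as slopes to the right and down, at radius r is drawn at 1 + k1 r^2 times it, then the intrinsics apply), "origin" and "attitude" of the camera in the world; the wrist camera has in their place "tool_from_camera" (4x4, takes a point from camera to tool coordinates, whose origin is the TCP and whose axes are the flange's). Camera axes: x right, y down, z forward; pixel columns grow to the right and rows downward; lengths in m; the calibration is good to about 2 mm. A picture is of the moment at which its call begins: read the wrist's pose just before it. calibration takes no time and is no camera call.
- hand_in(): hands the job in; it is judged then, once.
The state is a dict: "time": time; "joints": joint angles; "joint_velocities": joint speeds; "effort": joint torques, N m; "tcp_pos": TCP position; "eef_rot": TCP orientation; "wrist_force": force on the tool from outside, world axes, zero at the start; "moment": the same for the moment, N m; "grip_width": opening from 0.0 (shut) to 1.0 (fully open); "gripper_force": force on a finger pad.
Only numpy, scipy, OpenCV 4.12 (cv2) and the standard library are available. Lean on these libraries where they do the work, as an engineer would, in place of code of your own. Each camera call takes 0.05 s, during which the arm holds its last target. There are 200 camera calls.

TASK

Pick up the orange gap gauge (the steel tab on top is there to hold it by) and hang it gently by its slot on the prong of the hook stand, in front of the blue gauge that already hangs there. Then slide it along the prong so that it pushes the blue gauge back until both are pressed home against the stop plate: hold a firm but gentle push there for a moment (about 8 N, never over 15 N), and leave both hanging there, released. The blue gauge must stay on the prong, and the loose gold case, the dish and the red cap must stay where they are.

Things in the scene. Friction and masses are not known exactly. Their poses are not given: they have to be found in the camera images.
- orange_gauge: loose orange gauge standing upright on its two jaws on the bench, about 0.2 kg, 24 mm thick (x), 70 wide (y), 136 tall. Origin: centre of the underside, z up. From below: two jaws 42 mm tall, 42 mm apart; a cross beam up to z = 60 mm; a frame 40 wide and 24 thick, top at z = 104 mm, with the hanging slot; the grip tab on top. Front and back are alike: it may hang either way round
- orange_gauge_eye (a point): centre of the orange gauge's slot, 76 mm above its origin, axes as the gauge's. The slot goes right through along x; it is 20 mm wide (y) and 32 mm tall (z = 60 to 92 mm from the underside)
- orange_gauge_tab (a point): middle of the orange gauge's steel grip tab, 120 mm above its origin: tab 30 mm wide (y), 12 mm thick (x), z = 104 to 136 mm from the underside; pinch it across its width (y)
- blue_gauge: gauge of the same shape and size in blue, hanging by its slot on the prong, upright and free to slide along the prong and to swing; it starts 6 to 36 mm clear of the stop plate. Origin: centre of its underside, z up
- blue_gauge_eye (a point): centre of the blue gauge's slot, 76 mm above its origin
- hook_stand: fixed stand; origin at bench height, z up, its -x is the way the prong points (roughly to the robot). Base plate x = -67 to 91 mm, 90 wide, 10 high. Grey post 50 mm wide, front face at x = +66 mm, top z = 142 mm; a prong runs from it along -x at y = 0. A hung gauge's slot centre is at z = 114 mm; at z = 131 mm the slot clears prong and tip by 5 mm above and below
- hook_tip (a point): end of the prong's axis, at x = -62, y = 0, z = 137 mm of the stand. The prong is a round steel bar of 10 mm diameter, level with its axis at z = 125 mm from the post to x = -50 mm, then turned up at 45 degrees to this end; its highest point is z = 142 mm
- hook_root (a point): where the prong's axis meets the post, at x = 66, y = 0, z = 125 mm of the stand. Here sits the dark rubber-faced stop plate, 44 mm wide, z = 75 to 145 mm, adjusted by screws: its front face is somewhere between x = 46 and 60 mm, is not measured and must be felt; it does not give under 20 N
- case_gold: gold-coloured instrument case, 92x115x42 mm, lying loose on the bench (not the one in the test fixture), bystander; origin at the centre of its underside
- dish: round silver dish of small screws, 92 mm across, 21 mm high, loose bystander; origin at the centre of its underside
- red_cap: red knob cap, 23 mm across, 16 mm high, loose bystander; origin at the centre of its underside
Not all that is in view belongs to the job. Of the things that look like the orange_gauge, take the one that is farthest to the robot's left at the start.

How it is judged:
On the way, in this order (a step that is already met when the one before it is completed fails the run):
1. the orange gauge's slot is threaded on the prong, past its turned-up tip (x of orange_gauge_eye in the frame of hook_stand between -0.032 and 0.05 m and y of orange_gauge_eye in the frame of hook_stand between -0.011 and 0.011 m and z of orange_gauge_eye in the frame of hook_stand between 0.105 and 0.142 m), for 0.1 s.
2. the orange gauge presses the blue one home against the stop plate with at least 4 N for 0.3 s (contact force between orange_gauge and blue_gauge above 4 N and x of blue_gauge_eye in the frame of hook_stand above 0.0315 m), for 0.3 s.
At the end, for the whole second after the job is handed in: Both gauges hang still and upright (0.15 rad) on the prong, slot centres at z = 108 to 118 mm; the blue slot centre is beyond x = +31.5 mm in the stand's frame, the orange one in front of it (x under 30 mm), the centres under 27.5 mm apart (24 is touching) (x of blue_gauge_eye in the frame of hook_stand above 0.0315 m and x of orange_gauge_eye in the frame of hook_stand below 0.03 m and horizontal distance between orange_gauge_eye and blue_gauge_eye below 0.0275 m and z of orange_gauge_eye in the frame of hook_stand between 0.108 and 0.118 m and z of blue_gauge_eye in the frame of hook_stand between 0.108 and 0.118 m and angle between each of orange_gauge, blue_gauge's own z axis and vertical below 0.15 rad and linear speed of each of orange_gauge, blue_gauge below 0.03 m/s).
It fails at once if the orange gauge is pressed against the blue one with more than 15 N (contact force between orange_gauge and blue_gauge above 15 N).
It fails at once if the orange gauge is pressed against the hook stand with more than 25 N (contact force between orange_gauge and hook_stand above 25 N).
It fails at once if the robot touches the hook stand with more than 25 N (contact force between the arm and hook_stand above 25 N).
It fails at once if the blue gauge is dislodged from the prong or knocked over by more than 0.4 rad (z of blue_gauge_eye in the frame of hook_stand below 0.095 m or x of blue_gauge_eye in the frame of hook_stand below -0.045 m or angle between blue_gauge's own z axis and vertical above 0.4 rad).
It fails at once if the case, the dish or the red cap is moved by more than 15 mm (distance of any of case_gold, dish, red_cap from where it was at the start of the episode above 0.015 m).
It also fails if it takes over 58 s, if anything falls off the work surface, if the arm or the gripper's body presses on something with over 40 N, if the wrist force passes 120 N, or if a joint passes its speed limit or range.

## Working session

There is one attempt and no reset: what is moved stays moved. The work goes in short steps, Python scripts to look and compute and a tool call to move; the robot and the scene stay as the last step left them, time stands still between calls to the robot, and variables do not carry over. Pictures are saved under pics/ and viewed, at most 10 in all, crops included, and the job is handed in when it is done.

Besides the shell and the picture viewer there is one more tool, called after "Request:" as name(argument=value, ...), one argument or row to a line, values as JSON. move_arm: Moves the arm, as the interface text tells. Its arguments: {"type":"object","properties":{"rows":{"type":"array"}},"required":["rows"]}

```bash
mkdir -p pics; ls
python3 - <<'E'
from rig import *
import cv2,numpy as np
s=read_state();print({k:np.round(v,3) for k,v in s.items()})
for n in("scene","top"):
    im=read_camera(n);cv2.imwrite(f"pics/{n}0.png",im[:,:,::-1]);c=calibration(n);print(n,{k:np.round(v,4).tolist() for k,v in c.items()})
print(calibration("wrist"))
a=cv2.imread("pics/scene0.png");b=cv2.imread("pics/top0.png")
E
```

```text
pics
{'time': np.float64(0.0), 'joints': array([-1.464,  0.182,  1.608,  0.   ,  1.354, -0.206]), 'joint_velocities': array([ 0.001, -0.001,  0.002,  0.002,  0.001, -0.   ]), 'effort': array([-1.0000e-03, -4.3386e+01, -3.4185e+01,  7.0000e-02,  3.9000e-02,
       -0.0000e+00]), 'tcp_pos': array([ 0.177, -0.547,  0.238]), 'eef_rot': array([-3.102, -0.489, -0.   ]), 'wrist_force': array([-0.234, -0.679,  0.034]), 'moment': array([-0.044, -0.042, -0.006]), 'gripper_force': np.float64(0.0), 'grip_width': np.float64(1.001)}
scene {'K': [[515.3323, 0.0, 284.5158], [0.0, 515.3323, 217.8356], [0.0, 0.0, 1.0]], 'k1': -0.0443, 'origin': [-0.3326, 0.7982, 0.6271], 'attitude': [-0.9217, 2.1494, -1.3706]}
top {'K': [[414.9733, 0.0, 278.6257], [0.0, 414.9733, 205.6431], [0.0, 0.0, 1.0]], 'k1': -0.0087, 'origin': [0.3685, 0.0128, 1.036], 'attitude': [-2.1102, 2.1656, -0.1274]}
{'K': array([[317.92201557,   0.        , 276.40436608],
       [  0.        , 317.92201557, 212.29974668],
       [  0.        ,   0.        ,   1.        ]]), 'k1': -0.05753518119181941, 'tool_from_camera': array([[ 1.19851384e-03, -9.57821482e-01, -2.87361398e-01,
         7.47072440e-02],
       [ 9.99998194e-01,  1.57172512e-03, -1.06806414e-03,
         3.59883794e-04],
       [ 1.47466790e-03, -2.87359599e-01,  9.57821636e-01,
        -1.46776164e-01],
       [ 0.00000000e+00,  0.00000000e+00,  0.00000000e+00,
         1.00000000e+00]])}
```

View pics/scene0.png

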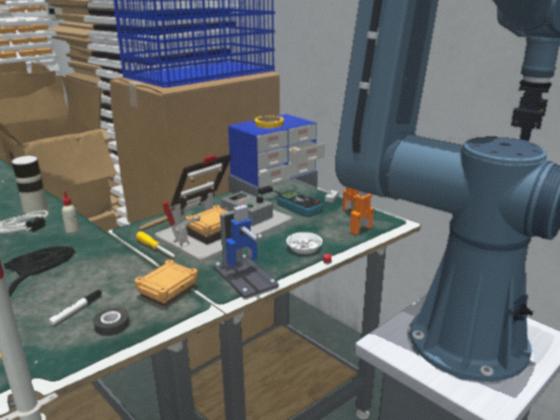

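View pics/top0.png

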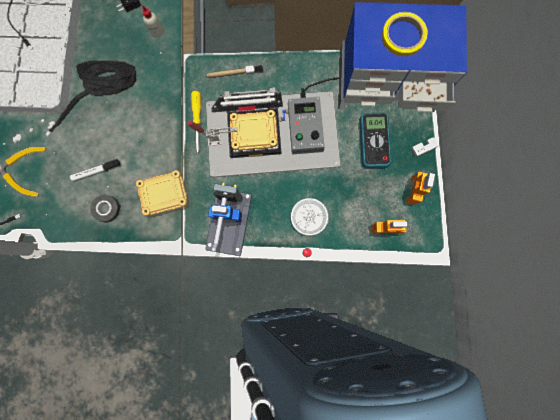

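Scene view: the orange things are at about (360,212) and (352,195), the stand at (243,255), and the gold case on the bench at (168,280). Top view: the orange candidates are at (391,227) and (423,187). The stand is at (228,220), with the prong pointing to the image bottom. The dish is at (309,216) and the cap at (307,253). Image left is +y, so (391,227) looks like the leftmost candidate. I'll measure both and confirm with a crop.

```bash
cat > h.py <<'E'
from rig import *
import cv2,numpy as np
from scipy.spatial.transform import Rotation as R
def cam(n,state=None):
    c=calibration(n)
    if n=="wrist":
        T=np.eye(4);T[:3,:3]=R.from_rotvec(state["eef_rot"]).as_matrix();T[:3,3]=state["tcp_pos"]
        T=T@c["tool_from_camera"];return c,T[:3,:3],T[:3,3]
    return c,R.from_rotvec(c["attitude"]).as_matrix(),np.array(c["origin"])
def ray(n,uv,state=None):
    c,A,o=cam(n,state);k=c["k1"]
    D=np.array([k,0,0,0,0.])
    p=cv2.undistortPoints(np.array([[uv]],float),c["K"],D)[0,0]
    d=A@np.array([p[0],p[1],1]);return o,d/np.linalg.norm(d)
def plane(n,uv,z,state=None):
    o,d=ray(n,uv,state);return o+d*(z-o[2])/d[2]
def tri(rs):
    M=sum(np.eye(3)-np.outer(d,d) for o,d in rs);b=sum((np.eye(3)-np.outer(d,d))@o for o,d in rs)
    p=np.linalg.solve(M,b);return p,[round(1000*np.linalg.norm(np.cross(p-o,d)),1) for o,d in rs]
def project(n,P,state=None):
    c,A,o=cam(n,state);return cv2.projectPoints(np.array([P],float),cv2.Rodrigues(A.T)[0],-A.T@o,c["K"],np.array([c["k1"],0,0,0,0.]))[0][0,0]
def blobs(im,lo,hi,amin=30):
    m=cv2.inRange(cv2.cvtColor(im,cv2.COLOR_BGR2HSV),lo,hi)
    n,l,st,ce=cv2.connectedComponentsWithStats(m)
    return [(st[i].tolist(),ce[i].round(1).tolist(),cv2.minAreaRect(np.argwhere(l==i)[:,::-1].astype(np.float32))) for i in range(1,n) if st[i][4]>amin]
E
python3 - <<'E'
from h import *
a=cv2.imread("pics/scene0.png");b=cv2.imread("pics/top0.png")
for n,im in(("scene",a),("top",b)):
    print(n,"orange")
    for x in blobs(im,(5,180,120),(16,255,255)):print(x[0],x[1],np.round(x[2][2]))
    print(n,"blue")
    for x in blobs(im,(105,150,90),(125,255,255)):print(x[0],x[1],np.round(x[2][2]))
for uv in((391,227),(423,187)):print(plane("top",uv,.1).round(3))
for uv in((309,216),(307,253),(161,193)):print(plane("top",uv,.02).round(3))
t=cv2.resize(b[160:260,355:455],(400,400),interpolation=cv2.INTER_CUBIC)
t2=cv2.resize(b[165:265,190:290],(400,400),interpolation=cv2.INTER_CUBIC)
cv2.imwrite("pics/c1.png",np.hstack([t,t2]))
s1=cv2.resize(a[175:245,325:395],(400,400),interpolation=cv2.INTER_CUBIC)
s2=cv2.resize(a[195:305,200:310],(400,400),interpolation=cv2.INTER_CUBIC)
cv2.imwrite("pics/c2.png",np.hstack([s1,s2]))
E
```

```text
scene orange
[344, 189, 29, 44, 579] [358.3, 207.8] 82.0
scene blue
[114, 0, 160, 87, 4355] [183.9, 49.3] 4.0
[248, 28, 25, 6, 71] [259.7, 30.9] 90.0
[191, 32, 56, 11, 118] [217.2, 36.0] 79.0
[239, 46, 34, 9, 86] [256.5, 50.7] 81.0
[229, 115, 83, 70, 1734] [251.0, 146.3] 42.0
[226, 219, 31, 47, 576] [239.1, 240.6] 84.0
top orange
[415, 178, 13, 15, 60] [419.7, 185.0] 78.0
top blue
[353, 3, 114, 69, 5704] [411.2, 37.6] 2.0
[389, 22, 31, 25, 601] [404.0, 33.9] 90.0
[208, 207, 20, 12, 86] [215.8, 213.7] 8.0
[228, 206, 12, 15, 110] [234.0, 213.7] 24.0
[ 0.446 -0.22   0.1  ]
[ 0.535 -0.298  0.1  ]
[ 0.485 -0.041  0.02 ]
[ 0.395 -0.033  0.02 ]
[0.553 0.327 0.02 ]
```

View pics/c1.png

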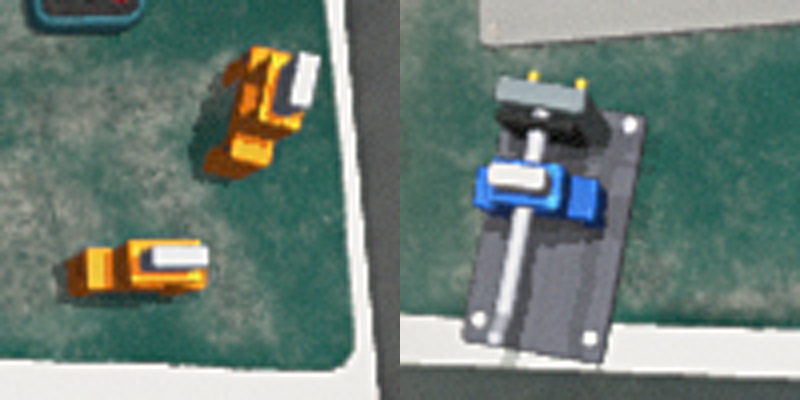

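View pics/c2.png

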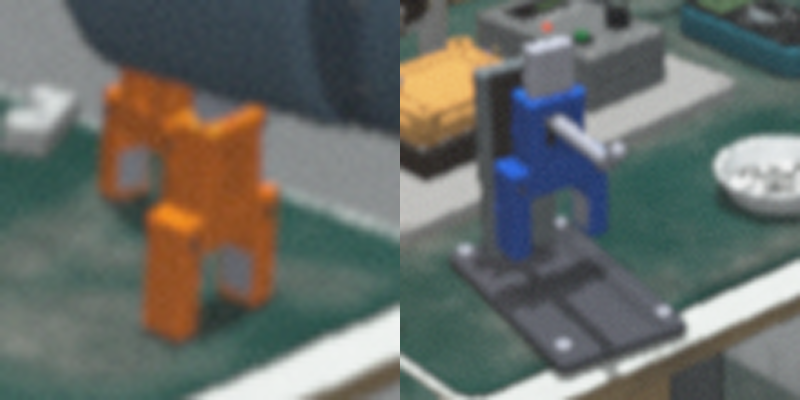

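Crop 1 shows candidate A at (391,227) with its steel tab top at (400,224), and candidate B at (423,187). A lies at y≈-0.22 and B at y≈-0.30, so A is farthest to the robot's left and is the one to take. In the right half, the prong tip is at (214,249.5), its root at about (224.5,199), and the blue tab top at (220,209). Crop 2 shows the same shapes: A stands in front of B, and the blue gauge hangs on the prong.

Run:
```python
from h import *
import rig
print([k for k in dir(rig) if not k.startswith('_')]);print(globals().get("grip_depth"))
def c1(x,y,r): return (x/4+355,y/4+160) if r==0 else ((x-400)/4+190,y/4+165)
def c2(x,y,r): return (x*70/400+325,y*70/400+175) if r==0 else ((x-400)*110/400+200,y*110/400+195)
off=-.5*.75
l,r=plane("top",c1(152,257,0),.136),plane("top",c1(208,253,0),.136);print("tab ends",l.round(4),r.round(4),"mid",((l+r)/2).round(4))
print("A jaw top +y",plane("top",c1(100,268,0),.06).round(3))
print("tipTri",[np.round(x,4) for x in tri([ray("top",c1(497,336,1)),ray("scene",c2(612,153,1))])])
tip=plane("top",c1(497,336,1),.137);root=plane("top",c1(536,140,1),.125);print("tip",tip.round(4),"root",root.round(4),np.degrees(np.arctan2(*(root-tip)[[1,0]])))
# base plate screws z=.01
for p in((478,319),(589,338),(630,124)):print("screw",plane("top",c1(*p,1),.012).round(4))
l,r=plane("top",c1(488,177,1),.174),plane("top",c1(545,180,1),.174);print("blue tab",l.round(4),r.round(4))
s=read_state();print(R.from_rotvec(s["eef_rot"]).as_matrix().round(3),s["tcp_pos"])
```

```text
['Unreachable', 'calibration', 'grip_depth', 'hand_in', 'read_camera', 'read_state']
0.0187
tab ends [ 0.449  -0.2155  0.136 ] [ 0.4504 -0.2458  0.136 ] mid [ 0.4497 -0.2306  0.136 ]
A jaw top +y [ 0.45  -0.204  0.06 ]
tipTri [array([0.4064, 0.174 , 0.1347]), array([1.2, 1.2])]
tip [0.4054 0.1727 0.137 ] root [0.5142 0.1528 0.125 ] -10.40484625165286
screw [0.4213 0.2067 0.012 ]
screw [0.4079 0.1381 0.012 ]
screw [0.5407 0.111  0.012 ]
blue tab [0.4873 0.1707 0.174 ] [0.4849 0.1406 0.174 ]
[[ 0.951  0.308 -0.   ]
 [ 0.308 -0.951  0.002]
 [ 0.    -0.002 -1.   ]] [ 0.17688591 -0.54662424  0.23792379]
```

Request:
move_arm(
  rows=[0.088,0,0,0,0,0,0.093,0.088,0,0,0,0,0,0.093,0.088,0,0,0,0,0,0.093,0.088,0.0237,-0.0255,0,0,0,0,0.088,0.0237,-0.0255,0,0,0,0,0.088,0.0237,-0.0255,0,0,0,0,0.088,0.0237,-0.0255,0,0,0,0,0.088,0.0237,-0.0255,0,0,0,0,0.088,0.0237,-0.0255,0,0,0,0,0.088,0.0237,-0.0255,0,0,0,0,0.088,0.0237,-0.0255,0,0,0,0,0.088,0.0237,-0.0255,0,0,0,0],
)

```text
time: 1.1
tcp_pos: [0.3831, -0.3088, 0.2385]
eef_rot: [-3.141, -0.053, 0.0]
wrist_force: [0.9, -0.6, -0.1]
grip_width: 1.0
gripper_force: 0.0
```

Request:
move_arm(
  rows=[0.088,0.0237,-0.0255,0,0,0,0,0.088,0.0237,-0.0255,0,0,0,0,0.088,0.0237,-0.0255,0,0,0,0,0.088,0,0,0,0,0,0,0.088,0,0,0,0,0,0],
)

```text
time: 1.52
tcp_pos: [0.4514, -0.2301, 0.2383]
eef_rot: [-3.141, -0.059, 0.001]
wrist_force: [-0.3, 1.0, -0.6]
grip_width: 0.996
gripper_force: 0.0
```

Run:
```python
from h import *
s=read_state();im=read_camera("wrist")[:,:,::-1].copy();cv2.imwrite("pics/w1.png",im)
import pickle;pickle.dump(s,open("w1.pkl","wb"))
print(s["tcp_pos"],R.from_rotvec(s["eef_rot"]).as_matrix().round(3))
```

```text
[ 0.45140429 -0.23011944  0.23831436] [[ 0.999  0.038 -0.001]
 [ 0.038 -0.999  0.   ]
 [-0.001 -0.    -1.   ]]
```

View pics/w1.png

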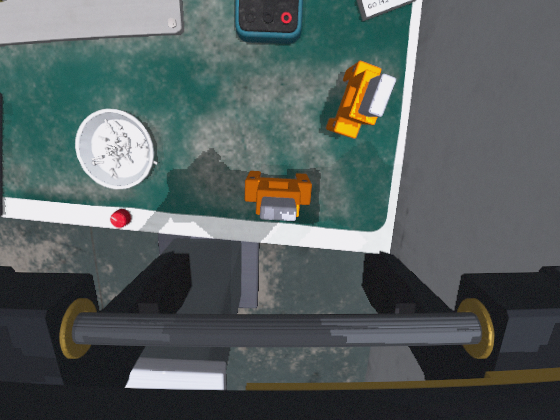

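The wrist view shows A at (278,195), with its grey tab around x 259–298, rows 197–220. The dish is at (115,148), the cap at (120,218), and B at (362,98), well clear. I'll enlarge it for exact corners.

Run:
```python
from h import *
im=cv2.imread("pics/w1.png")[160:230,230:330]
cv2.imwrite("pics/c3.png",cv2.resize(im,(800,560),interpolation=cv2.INTER_CUBIC))
```

```text
(no output)
```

View pics/c3.png

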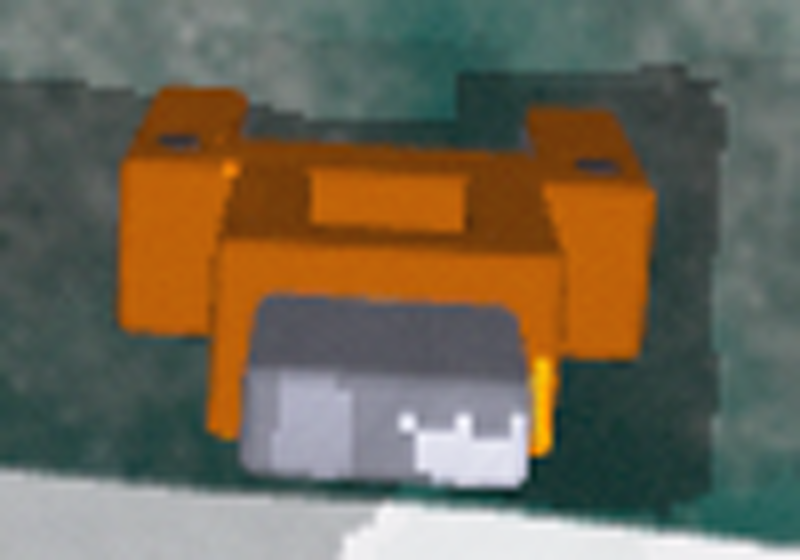

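The crop confirms A has its slot (388,200) and steel tab. The corners of the tab's top face are (245,366), (528,378), (530,487) and (242,473) in crop pixels.

Run:
```python
from h import *
import pickle;s=pickle.load(open("w1.pkl","rb"))
f=lambda x,y:((x+.5)/8-.5+230,(y+.5)/8-.5+160)
C=[plane("wrist",f(*p),.136,s) for p in((245,366),(528,378),(530,487),(242,473))]
for c in C:print(c.round(4))
m=np.mean(C,0);d=(C[0]-C[1]+C[3]-C[2]);print(m.round(4),"yaw",np.degrees(np.arctan2(-d[0],d[1])), np.linalg.norm(d)/2)
u=f(386,425)
print(tri([ray("wrist",u,s),ray("top",(180/4+355,255/4+160))]))
F=[plane("wrist",f(*p),.104,s) for p in((220,238),(560,253))];print(F, np.linalg.norm(F[0]-F[1]))
d=F[0]-F[1];print("yaw",np.degrees(np.arctan2(-d[0],d[1])))
M=R.from_rotvec(s["eef_rot"]).as_matrix();print("tool shift",M.T@(m-s["tcp_pos"]), "toolyaw",np.degrees(np.arctan2(M[1,0],M[0,0])))
```

```text
[ 0.4567 -0.2166  0.136 ]
[ 0.4565 -0.2454  0.136 ]
[ 0.4449 -0.2463  0.136 ]
[ 0.4452 -0.2166  0.136 ]
[ 0.4508 -0.2312  0.136 ] yaw -0.46397308198429116 0.029252899260589986
(array([ 0.45004395, -0.2313247 ,  0.13311433]), [np.float64(0.1), np.float64(0.1)])
[array([ 0.46263068, -0.21201517,  0.104     ]), array([ 0.46240956, -0.25050928,  0.104     ])] 0.03849474250802326
yaw -0.32911283186209583
tool shift [-0.00052883  0.00113565  0.10231429] toolyaw 2.1571147014813183
```

Request:
move_arm(
  rows=[0.088,-0.001,0.001,0.02,0,0,0.045,0.088,0,0,0.03,0,0,0,0.088,0,0,0.03,0,0,0,0.088,0,0,0.03,0,0,0,0.088,0,0,0.015,0,0,0,0.088,0,0,0.004,0,0,0,0.088,0,0,0,0,0,0],
)

```text
time: 2.15
tcp_pos: [0.4484, -0.2332, 0.1085]
eef_rot: [-3.14, 0.021, 0.004]
wrist_force: [-0.0, 0.2, -1.1]
grip_width: 0.998
gripper_force: 0.0
```

Request:
move_arm(
  rows=[0.02,0,0,0,0,0,0,0.02,0,0,0,0,0,0,0.02,0,0,0,0,0,0,0.02,0,0,0,0,0,0,0.02,0,0,0,0,0,0,0.02,0,0,0,0,0,0,0.02,0,0,0,0,0,0,0.02,0,0,0,0,0,0,0.02,0,0,0,0,0,0,0.02,0,0,0,0,0,0],
)

```text
time: 2.98
tcp_pos: [0.4499, -0.2326, 0.1097]
eef_rot: [-3.141, 0.017, 0.0]
wrist_force: [-0.4, 1.2, 0.0]
grip_width: 0.338
gripper_force: 29.9
```

Request:
move_arm(
  rows=[0.02,0,0,-0.01,0,0,0,0.02,0,0,-0.025,0,0,0,0.02,0,0,-0.025,0,0,0,0.02,0,0,-0.01,0,0,0.06,0.02,0,0,0,0,0,0.07,0.02,0,0,0,0,0,0.055,0.02,0,0,0,0,0,0],
)

```text
time: 3.57
tcp_pos: [0.45, -0.2328, 0.1806]
eef_rot: [3.126, -0.311, 0.001]
wrist_force: [-0.4, -0.6, -2.6]
grip_width: 0.335
gripper_force: 29.9
```

Request:
move_arm(
  rows=[0.02,-0.006,-0.014,0,0,0,0,0.02,-0.012,-0.028,0,0,0,0,0.02,-0.012,-0.028,0,0,0,0,0.02,-0.012,-0.028,0,0,0,0,0.02,-0.012,-0.028,0,0,0,0,0.02,-0.012,-0.028,0,0,0,0,0.02,-0.012,-0.028,0,0,0,0,0.02,-0.012,-0.028,0,0,0,0,0.02,-0.012,-0.028,0,0,0,0,0.02,-0.012,-0.028,0,0,0,0,0.02,-0.012,-0.028,0,0,0,0,0.02,-0.012,-0.028,0,0,0,0],
)

```text
time: 4.57
tcp_pos: [0.3759, 0.1118, 0.1797]
eef_rot: [-3.127, 0.305, 0.0]
wrist_force: [1.6, 0.5, -1.6]
grip_width: 0.338
gripper_force: 29.9
```

Request:
move_arm(
  rows=[0.02,-0.012,-0.028,0,0,0,0,0.02,-0.012,-0.028,0,0,0,0,0.02,-0.006,-0.014,0,0,0,0,0.02,0,0,0,0,0,0,0.02,0,0,0,0,0,0,0.02,0,0,0,0,0,0],
)

```text
time: 5.07
tcp_pos: [0.3611, 0.1842, 0.1796]
eef_rot: [3.126, -0.306, -0.001]
wrist_force: [-0.3, -0.3, -1.6]
grip_width: 0.339
gripper_force: 29.9
```

Run:
```python
from h import *
import pickle
s=read_state();im=read_camera("wrist")[:,:,::-1].copy();cv2.imwrite("pics/w2.png",im)
pickle.dump(s,open("w2.pkl","wb"))
for n in("top","scene"):cv2.imwrite(f"pics/{n}2.png",read_camera(n)[:,:,::-1])
M=R.from_rotvec(s["eef_rot"]).as_matrix();print(s["tcp_pos"],M.round(3),np.degrees(np.arctan2(M[1,0],M[0,0])),s["grip_width"],s["wrist_force"])
```

```text
[0.36114866 0.18415613 0.17958863] [[ 0.981 -0.194 -0.   ]
 [-0.194 -0.981 -0.   ]
 [-0.     0.001 -1.   ]] -11.172302518994313 0.339331144890265 [-0.34540828 -0.29869553 -1.58911575]
```

View pics/w2.png

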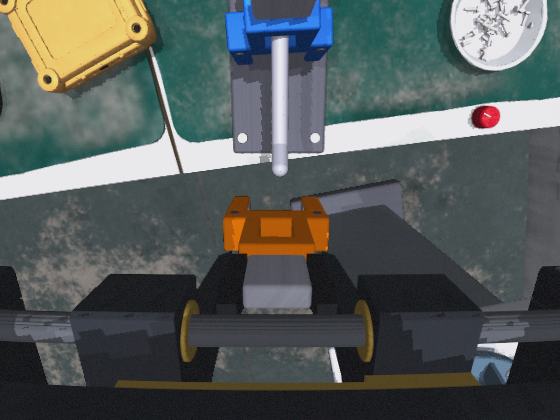

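The wrist view shows the held gauge with its slot at (276,228), the prong along column ~280 with its tip at (280,169), the base screws at (241,138) and (315,138), and the blue gauge ahead at (280,40). The lateral fit is close, so I'll measure it.

Run:
```python
from h import *
import pickle;s=pickle.load(open("w2.pkl","rb"))
im=cv2.imread("pics/w2.png");hsv=cv2.cvtColor(im,cv2.COLOR_BGR2HSV)
M=R.from_rotvec(s["eef_rot"]).as_matrix()
t=lambda P:(M.T@(P-s["tcp_pos"])).round(4)
for r in(55,75,95,115,135,160):
    row=hsv[r];g=[c for c in range(262,300) if row[c,1]<60 and row[c,2]>125]
    if g:print(r,g[0],g[-1],len(g),"tool",t(plane("wrist",((g[0]+g[-1])/2,r),.125 if r<140 else .137,s)))
for u in((241,138),(315,138)):print("screw tool",t(plane("wrist",u,.012,s)))
print("tip",tri([ray("wrist",(280,169),s),ray("top",(214.1,248.8))]),t(plane("wrist",(280,169),.138,s)))
# slot edges, in the front (+x) face: tool z approx
g=im[228,:,:].astype(int);print("slot row",[(c,g[c].tolist()) for c in range(254,300,2)])
z=s["tcp_pos"][2]-.0337
for u in((262,228),(291,228),(224,250),(328,250)):print(u,t(plane("wrist",u,z,s)))
```

```text
55 272 287 16 tool [0.11   0.0016 0.0546]
75 272 299 18 tool [0.099  0.0052 0.0546]
95 272 299 26 tool [0.0877 0.0053 0.0546]
115 272 299 27 tool [0.0761 0.0054 0.0546]
135 272 299 28 tool [0.0642 0.0055 0.0546]
160 262 287 26 tool [ 0.0503 -0.0012  0.0426]
screw tool [ 0.0553 -0.0346  0.1676]
screw tool [0.0554 0.037  0.1676]
tip (array([0.40548741, 0.17299943, 0.13940068]), [np.float64(0.5), np.float64(0.5)]) [0.0451 0.002  0.0416]
slot row [(254, [10, 60, 112]), (256, [10, 57, 111]), (258, [10, 56, 107]), (260, [10, 58, 117]), (262, [10, 94, 182]), (264, [10, 93, 182]), (266, [10, 90, 179]), (268, [10, 92, 180]), (270, [10, 92, 181]), (272, [10, 90, 181]), (274, [10, 90, 179]), (276, [10, 90, 180]), (278, [10, 90, 177]), (280, [10, 91, 181]), (282, [10, 92, 181]), (284, [10, 93, 182]), (286, [10, 90, 179]), (288, [10, 92, 182]), (290, [10, 92, 179]), (292, [10, 48, 91]), (294, [10, 54, 107]), (296, [10, 58, 111]), (298, [10, 59, 109])]
(262, 228) [ 0.0107 -0.0087  0.0337]
(291, 228) [0.0107 0.0087 0.0337]
(224, 250) [-0.0038 -0.0323  0.0337]
(328, 250) [-0.0037  0.0318  0.0337]
```

Request:
move_arm(
  rows=[0.02,0,0.0017,0.005,0,0,0,0.02,0,0,0.01,0,0,0,0.02,0.004,0,0,0,0,0,0.02,0.008,0,0,0,0,0,0.02,0.008,0,0,0,0,0,0.02,0.008,0,0,0,0,0,0.02,0.005,0,0,0,0,0,0.02,0,0,0,0,0,0,0.02,0,0,0,0,0,0],
)

```text
time: 5.97
tcp_pos: [0.3939, 0.1763, 0.1647]
eef_rot: [3.126, -0.308, -0.001]
wrist_force: [0.1, 0.8, -1.1]
grip_width: 0.337
gripper_force: 29.9
```

Run:
```python
from h import *
import pickle
s=read_state();im=read_camera("wrist")[:,:,::-1].copy();pickle.dump(s,open("w3.pkl","wb"))
a=read_camera("scene")[:,:,::-1]
cv2.imwrite("pics/w3.png",np.hstack([cv2.resize(im[30:330,180:380],(360,540)),cv2.resize(a[190:310,190:288],(440,540),interpolation=cv2.INTER_CUBIC)]))
```

```text
(no output)
```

View pics/w3.png

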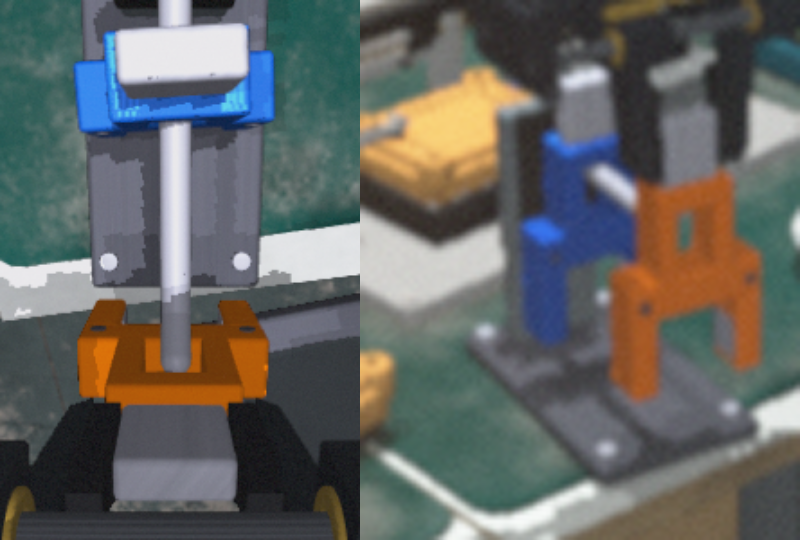

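The tip stands right in front of the slot, and the prong is centred in it: crop column 175 against slot edges 145–203. I'll go on through.

Request:
move_arm(
  rows=[0.02,0.006,0,0,0,0,0,0.02,0.006,0,0,0,0,0,0.02,0.006,0,0,0,0,0,0.02,0.006,0,0,0,0,0,0.02,0.006,0,0,0,0,0,0.02,0.006,0,0,0,0,0,0.02,0,0,0,0,0,0],
)

```text
time: 6.65
tcp_pos: [0.4302, 0.1691, 0.1648]
eef_rot: [-3.126, 0.309, -0.001]
wrist_force: [0.9, 0.8, -2.0]
grip_width: 0.339
gripper_force: 29.9
```

Request:
move_arm(
  rows=[0.02,0.006,0,0,0,0,0,0.02,0.006,0,0,0,0,0,0.02,0.004,0,0,0,0,0,0.02,0,0,0,0,0,0,0.02,0,0,0.004,0,0,0,0.02,0,0,0.004,0,0,0,0.02,0,0,0.003,0,0,0,0.02,0,0,0.002,0,0,0,0.02,0,0,0,0,0,0,0.02,0,0,0,0,0,0],
)

```text
time: 7.48
tcp_pos: [0.4443, 0.1663, 0.1515]
eef_rot: [3.126, -0.307, -0.001]
wrist_force: [-0.1, -0.3, -0.3]
grip_width: 0.338
gripper_force: 29.9
```

Run:
```python
from h import *
s=read_state();print(s["wrist_force"],s["moment"],s["tcp_pos"])
im=read_camera("wrist")[:,:,::-1].copy();a=read_camera("scene")[:,:,::-1]
cv2.imwrite("pics/w4.png",np.hstack([cv2.resize(im[30:330,180:380],(360,540)),cv2.resize(a[190:310,190:288],(440,540),interpolation=cv2.INTER_CUBIC)]))
```

```text
[-0.05217956 -0.27158311 -0.29311467] [0.05461923 0.03061739 0.01155556] [0.44431914 0.16634264 0.15149382]
```

View pics/w4.png

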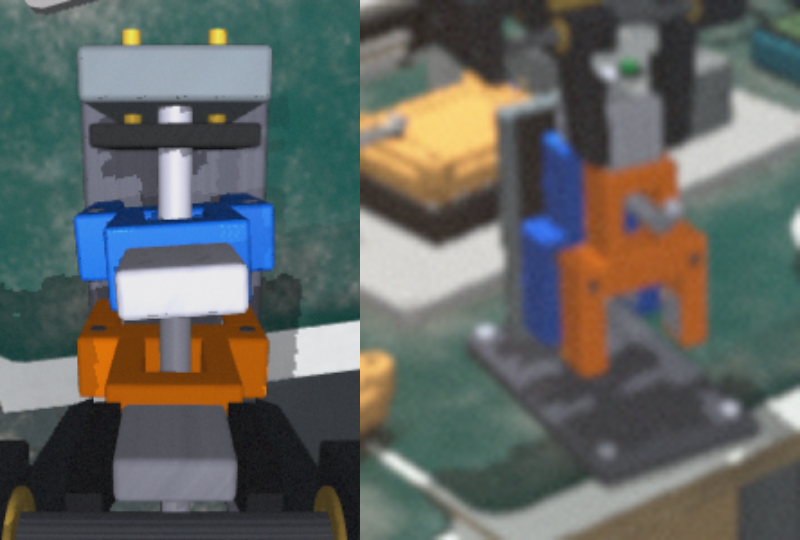

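Threaded: the prong shows through the orange slot, and the blue gauge is just ahead. Next I'll lower the gauge until its weight comes off.

Request:
move_arm(
  rows=[0.02,0,0,0.001,0,0,0,0.02,0,0,0.001,0,0,0,0.02,0,0,0,0,0,0,0.02,0,0,0,0,0,0],
)

```text
time: 7.92
tcp_pos: [0.4445, 0.1663, 0.1497]
eef_rot: [3.126, -0.308, -0.0]
wrist_force: [-0.6, 0.2, -0.8]
grip_width: 0.339
gripper_force: 29.9
```

Request:
move_arm(
  rows=[0.02,0,0,0.0005,0,0,0,0.02,0,0,0.0005,0,0,0,0.02,0,0,0,0,0,0,0.02,0,0,0,0,0,0],
)

```text
time: 8.25
tcp_pos: [0.4445, 0.1663, 0.1486]
eef_rot: [3.126, -0.308, -0.0]
wrist_force: [1.1, -0.2, -1.3]
grip_width: 0.338
gripper_force: 29.9
```

Run:
```python
from h import *
s=read_state();s["tcp_pos"]=np.array([.4443,.1663,.1515])
M=R.from_rotvec(s["eef_rot"]).as_matrix()
t=lambda y,z:(M.T@(plane("wrist",(175/1.8+180,y/1.8+30),z,s)-s["tcp_pos"]))[0].round(4)
print("plate",t(148,.145),"blue back",t(222,.142),"blue tab top",t(265,.174),t(293,.174),t(318,.174),"orange front",t(343,.1555))
```

```text
plate 0.077 blue back 0.0578 blue tab top 0.0519 0.0456 0.0398 orange front 0.0278
```

Request:
move_arm(
  rows=[0.02,0.002,0,0,0,0,0,0.02,0.002,0,0,0,0,0,0.02,0.002,0,0,0,0,0,0.02,0.002,0,0,0,0,0,0.02,0.002,0,0,0,0,0,0.02,0.002,0,0,0,0,0,0.02,0.002,0,0,0,0,0,0.02,0.002,0,0,0,0,0,0.02,0,0,0,0,0,0],
)

```text
time: 9.0
tcp_pos: [0.4607, 0.1631, 0.1488]
eef_rot: [-3.126, 0.308, -0.0]
wrist_force: [0.9, -0.6, -0.6]
grip_width: 0.34
gripper_force: 29.9
```

Request:
move_arm(
  rows=[0.02,0.0015,0,0,0,0,0,0.02,0.0015,0,0,0,0,0,0.02,0.0015,0,0,0,0,0,0.02,0.0015,0,0,0,0,0,0.02,0.0015,0,0,0,0,0,0.02,0.0015,0,0,0,0,0,0.02,0.0015,0,0,0,0,0,0.02,0.0015,0,0,0,0,0,0.02,0.0015,0,0,0,0,0,0.02,0.0015,0,0,0,0,0,0.02,0.0015,0,0,0,0,0,0.02,0.0015,0,0,0,0,0],
)

```text
time: 10.0
tcp_pos: [0.478, 0.1596, 0.1486]
eef_rot: [3.126, -0.308, -0.0]
wrist_force: [-0.0, 0.5, -1.9]
grip_width: 0.336
gripper_force: 29.9
```

Request:
move_arm(
  rows=[0.02,0.001,0,0,0,0,0,0.02,0.001,0,0,0,0,0,0.02,0.001,0,0,0,0,0,0.02,0.001,0,0,0,0,0,0.02,0,0,0,0,0,0],
)

```text
time: 10.42
tcp_pos: [0.4821, 0.1588, 0.1488]
eef_rot: [-3.126, 0.308, -0.0]
wrist_force: [-0.7, 0.6, -1.2]
grip_width: 0.338
gripper_force: 29.9
```

Travelled about 38 mm; contact is expected near 41 mm. I'll take fine steps from here.

Request:
move_arm(
  rows=[0.02,0.0005,0,0,0,0,0,0.02,0.0005,0,0,0,0,0,0.02,0.0005,0,0,0,0,0,0.02,0.0005,0,0,0,0,0,0.02,0,0,0,0,0,0],
)

```text
time: 10.83
tcp_pos: [0.4839, 0.1585, 0.1488]
eef_rot: [-3.126, 0.308, -0.0]
wrist_force: [-1.1, 0.0, -0.7]
grip_width: 0.336
gripper_force: 29.9
```

Request:
move_arm(
  rows=[0.02,0.0005,0,0,0,0,0,0.02,0.0005,0,0,0,0,0,0.02,0,0,0,0,0,0],
)

```text
time: 11.08
tcp_pos: [0.4844, 0.1583, 0.1486]
eef_rot: [-3.126, 0.308, 0.002]
wrist_force: [-2.6, 0.6, -0.2]
grip_width: 0.337
gripper_force: 29.9
```

Request:
move_arm(
  rows=[0.02,0.0005,0,0,0,0,0,0.02,0.0005,0,0,0,0,0,0.02,0,0,0,0,0,0],
)

```text
time: 11.33
tcp_pos: [0.4846, 0.1583, 0.1483]
eef_rot: [3.126, -0.307, -0.005]
wrist_force: [-6.4, 1.3, 1.6]
grip_width: 0.337
gripper_force: 29.9
```

Request:
move_arm(
  rows=[0.02,0.0004,0,0,0,0,0,0.02,0,0,0,0,0,0,0.02,0,0,0,0,0,0,0.02,0,0,0,0,0,0,0.02,0,0,0,0,0,0,0.02,0,0,0,0,0,0],
)

```text
time: 11.83
tcp_pos: [0.4846, 0.1583, 0.1482]
eef_rot: [3.126, -0.307, -0.006]
wrist_force: [-6.9, 1.5, 2.4]
grip_width: 0.333
gripper_force: 29.9
```

Request:
move_arm(
  rows=[0.02,0.0003,0,0,0,0,0,0.02,0,0,0,0,0,0,0.02,0,0,0,0,0,0,0.02,0,0,0,0,0,0,0.02,0,0,0,0,0,0,0.02,0,0,0,0,0,0,0.02,0,0,0,0,0,0,0.02,0,0,0,0,0,0],
)

```text
time: 12.5
tcp_pos: [0.4846, 0.1583, 0.1481]
eef_rot: [3.126, -0.307, -0.007]
wrist_force: [-7.5, 1.1, 2.9]
grip_width: 0.336
gripper_force: 29.9
```

Run:
```python
from h import *
im=read_camera("wrist")[:,:,::-1].copy();s=read_state();print(s["wrist_force"],s["moment"],s["tcp_pos"])
a=read_camera("scene")[:,:,::-1]
cv2.imwrite("pics/w5.png",np.hstack([cv2.resize(im[30:330,180:380],(360,540)),cv2.resize(a[190:310,190:288],(440,540),interpolation=cv2.INTER_CUBIC)]))
```

```text
[-7.18069107  1.33358658  2.36583163] [0.30753322 1.35781587 0.14383778] [0.4846483  0.15827376 0.14815206]
```

View pics/w5.png

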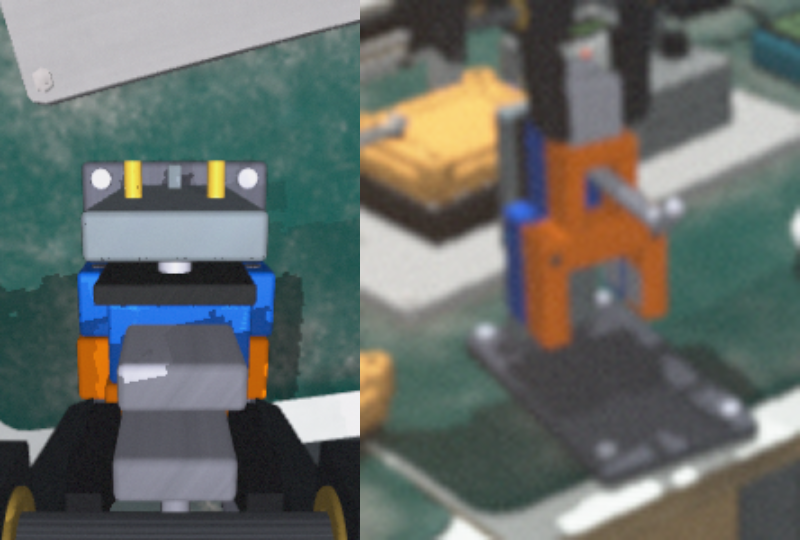

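Both gauges are pressed home: blue touches the dark plate, orange touches blue, and both are upright. I'll ease off and release.

Request:
move_arm(
  rows=[0.02,-0.0006,0,0,0,0,0,0.02,-0.0006,0,0,0,0,0,0.02,0,0,0,0,0,0,0.034,0,0,0,0,0,0,0.04,0,0,0,0,0,0,0.05,0,0,0,0,0,0,0.06,0,0,0,0,0,0,0.06,0,0,0,0,0,0,0.06,0,0,0,0,0,0],
)

```text
time: 13.35
tcp_pos: [0.4856, 0.1581, 0.149]
eef_rot: [-3.126, 0.308, -0.001]
wrist_force: [-0.5, -0.3, -0.0]
grip_width: 0.678
gripper_force: 0.0
```

Request:
move_arm(
  rows=[0.06,0,0,-0.005,0,0,0,0.06,0,0,-0.01,0,0,0,0.06,0,0,-0.02,0,0,0,0.06,0,0,-0.02,0,0,0,0.06,0,0,-0.02,0,0,0,0.06,0,0,-0.01,0,0,0,0.06,0,0,0,0,0,0],
)

```text
time: 13.93
tcp_pos: [0.487, 0.1584, 0.2371]
eef_rot: [-3.125, 0.307, -0.009]
wrist_force: [0.3, 0.2, 0.4]
grip_width: 0.681
gripper_force: 0.0
```

Run:
```python
from h import *
s=read_state();im=read_camera("wrist")[:,:,::-1].copy();print(s["wrist_force"],s["tcp_pos"],s["grip_width"])
a=read_camera("scene")[:,:,::-1]
cv2.imwrite("pics/w6.png",np.hstack([cv2.resize(im[90:390,180:380],(360,540)),cv2.resize(a[190:310,190:288],(440,540),interpolation=cv2.INTER_CUBIC)]))
```

```text
[0.25090612 0.20495666 0.42988502] [0.48703932 0.15839743 0.23713813] 0.6813748620828158
```

View pics/w6.png

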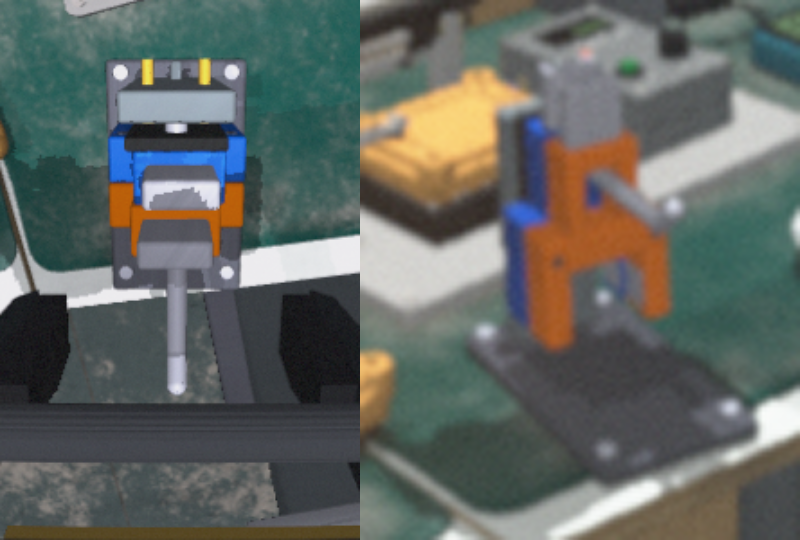

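Both gauges hang upright and touch each other at the plate, and the gripper is clear. I'm handing in.

```bash
python3 -c "
from rig import *
print(hand_in())"
```

```text
the job is handed in; nothing more can be done
None
```

The orange gauge hangs on the prong in front of the blue one, both pressed home against the stop plate with about 7 N measured at the wrist, then released; the job is handed in, with no verdict shown.

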